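# Turn and dock the small computer on the demo table

### The job

Push the small square computer against the board's round corner post so that it pivots a quarter turn anticlockwise, then slide it home: connector side flush against the aluminium bar and its far side up against the post. It stays flat on the board, never lifted or tipped. Then swing the bar's latch all the way over its lid, and leave the heat sink, the plug adapter, the screwdriver and the mouse where they are.

Things in the scene. Friction and masses are not known exactly. Their poses are not given: they have to be found in the camera images.
- computer: the small square computer: black box 110 x 110 mm, 38 mm high, 0.28 to 0.56 kg, loose on the board. Origin at the centre of its underside, z up. Its -y side is the connector side, marked by a bright metal strip with sockets along that edge of the lid and down that side. When home, its axes are parallel to the board's, same directions; at the start its -y side looks roughly along the board's -x (about a quarter turn clockwise from home)
- connectors (a point): middle of the lower edge of the computer's connector side (55 mm along the computer's -y from its origin)
- board: the fixed grey set-up board, 290 x 340 mm, 6 mm thick, flat on the table. Its axes: x roughly away from the robot, y roughly to the robot's left, z up; its origin is on the table top below the board, which reaches 120 mm to -x, 170 mm to +x and 170 mm to both +y and -y
- dock (a point): fixed point on the board's top face, at the foot of the aluminium stop bar's +y face, below the middle of the bar; axes as the board's. The bar (fixed) is 150 mm long along x, 30 mm deep (from this point to -y), 38 mm high, with a black socket strip in its +y face. With the computer home, connectors lies on this point (within 1 mm) and the computer's +x side touches the post
- post: origin at the foot (on the board top), on the axis, of the fixed round steel corner post: diameter 20 mm, 50 mm high above the board; it stands 65 mm to +x and 80 mm to +y of dock
- latch (a joint): swing latch on the bar, turning about a vertical axis: a flat steel arm 6 mm thick with an upright pin near its free end. 0 = the arm lies along the bar, pointing to the board's +x (open, at the start 0 to 0.3 rad); it grows as the arm swings anticlockwise seen from above, to 1.57 = pointing to the board's +y, over the computer's lid (closed, end stop). Light friction (about 1 N at the pin), stays where it is left; the arm passes 3.5 mm above the lid
- latch_pin (a point): middle of the latch's upright pin: diameter 11 mm, standing 34 mm above the arm (from 53.5 to 87.5 mm above the table), 50 mm from the pivot
- latch_pivot (a point): the latch's turning axis, at the top of the arm, 53.5 mm above the table; the pivot's cap rises 4 mm higher
- screwdriver: screwdriver lying flat; a bystander, loose, to be left where it is
- mouse: black computer mouse 105 x 60 mm, 34 mm high; a bystander, loose, to be left where it is
- heatsink: finned aluminium heat sink 28 x 28 x 18 mm, on the board; a bystander, loose, to be left where it is
- adapter: grey plug adapter 20 x 54 x 12 mm, on the board; a bystander, loose, to be left where it is
Mind the look-alikes: they are no part of the job. What is shaped like the computer but orange or pink is not meant.

How it is judged:
On the way, in this order (a step that is already met when the one before it is completed fails the run):
1. part-way through its turn the computer bears against the post (contact force between computer and post above 0.3 N and angle between the y axis of computer and the y axis of dock, either way round between 0.25 and 1.25 rad), for 0.1 s.
2. the computer is home, flush with the bar and against the post, the latch still open (y of connectors in the frame of dock below 0.004 m and x of connectors in the frame of dock between -0.006 and 0.006 m and angle between the y axis of computer and the y axis of dock, either way round below 0.05 rad and y of computer in the frame of dock above 0.04 m and z of computer in the frame of dock below 0.004 m and value of joint latch below 0.7 rad), for 0.2 s.
3. the latch is swung over the lid (value of joint latch above 1.35 rad), for 0.2 s.
At the end, for the whole second after the job is handed in: The computer lies flat on the board, turned so that its connector side is within 4 mm of the bar's face and within 0.05 rad (3 degrees) of parallel to it, within 6 mm of its place against the post along the bar, at rest, and the latch is swung to at least 1.35 rad over its lid (y of connectors in the frame of dock below 0.004 m and x of connectors in the frame of dock between -0.006 and 0.006 m and angle between the y axis of computer and the y axis of dock, either way round below 0.05 rad and y of computer in the frame of dock above 0.04 m and z of computer in the frame of dock below 0.004 m and value of joint latch above 1.35 rad and linear speed of computer below 0.01 m/s); the robot touches nothing.
It fails at once if the computer is lifted or tipped (z of computer in the frame of dock above 0.012 m or angle between computer's own z axis and vertical above 0.15 rad).
It fails at once if a bystander is shifted more than 30 mm (distance of any of screwdriver, mouse, heatsink, adapter from where it was at the start of the episode above 0.03 m).
It also fails if it takes over 72 s, if anything falls off the work surface, if the arm or the gripper's body presses on something with over 40 N, if the wrist force passes 120 N, or if a joint passes its speed limit or range.

### The arm

A 6-joint arm with a two-finger parallel gripper is mounted at the origin on the work surface. World frame = base frame: x ahead of the robot, y to its left, z up, the work surface at z = 0. Lengths are in m, angles in rad, forces in N, time in s.
With the tool pointing down it reaches from about 0.35 to 0.8 m from the base axis. Payload 7.3 kg.
Tool frame: the origin (TCP) lies between the finger pads; the fingertips stand 25 mm ahead of it and the grasp point (between the pads) lies 6 mm ahead of it (r.tip_extent is the distance from the TCP to the fingertips, in m); z points along the fingers, y is the direction in which the jaws open and shut (so a half turn about z gives the same grasp; the last joint's range is limited). The gripper opens to 85 mm and grips with 20 to 120 N. Pads are 22 mm wide; open, the fingers measure 114 mm over their backs; the gripper's body (76 mm by 85 mm) begins 54 mm behind the grasp point. The pads swing forward as they close: fully open they stand 13 mm farther back than shut.
Start: joints at [-1.421, 0.342, 1.524, -0, 1.275, -0.146], TCP at [0.153, -0.502, 0.256] pointing down, gripper open.
Joint ranges: [-2.53, 2.53], [-0.77, 2.02], [0.04, 2.7], [-1, 4.14], [0.28, 2.66], [-3.11, 3.11]. Speed limits (rad/s): [2.57, 2.57, 3.14, 3.14, 3.14, 3.14].

### API

Orientations are given as a unit quaternion [x, y, z, w].
In Python, from workcell import r, command_gripper, optics gives the robot as it stands. The module is installed in compiled form; this text tells all that it offers. Calls block until the motion is done:
- r.reach(position, orientation): joint-space move of the TCP to a pose.
- r.move_straight(position, orientation=None, speed=0.15, max_force=None): straight line of the TCP; orientation=None keeps the orientation; speed is the mean speed in m/s. With max_force (N) it stops when the force on the tool has changed by that much, and returns True; else False.
- r.movej(angles): joint-space move.
- command_gripper(opening, force=None): finger opening in m; force is the grip in N (None keeps the last); returns when the fingers have stopped.
- r.hold(seconds).
- r.solve_ik(position, orientation): joint angles nearest the present ones, or None.
- r.read_state(): the state.
- optics.get_image(name): name is "scene" or "top" or "wrist"; returns (picture, depth): 420x560x3 uint8, red, green, blue; 420x560 float32, m along the optical axis (not along the pixel's ray), 0 where there is no reading.
- optics.camera_model(name): a dict with "K" (3x3 intrinsics, pixels), "k1" (the pictures are not rectified: a ray, as slopes to the right and down, at radius r is drawn at 1 + k1 r^2 times it, then the intrinsics apply), "R" (3x3) and "t" (3): a world point X has camera coordinates R X + t; the wrist camera has in their place "tool_from_camera" (4x4, takes a point from camera to tool coordinates, whose origin is the TCP and whose axes are the flange's). Camera axes: x right, y down, z forward; pixel columns grow to the right and rows downward; lengths in m; the calibration is good to about 2 mm. A picture is of the moment at which its call begins: read the wrist's pose just before it. camera_model takes no time and is no camera call.
A pose or a line that the arm cannot do raises r.PlanningError and nothing moves.
- r.finish_job(): hands the job in, once; it reports no verdict.
The state is a dict: "time_s": time; "joint_positions": joint angles; "dq": joint speeds; "tau": joint torques, N m; "eef_pos": TCP position; "eef_rot": TCP orientation; "contact_force": force on the tool from outside, world axes, zero at the start; "torque": the same for the moment, N m; "grip_width": finger opening in m.
Only numpy, scipy, OpenCV 4.12 (cv2) and the standard library are available. Lean on these libraries where they do the work, as an engineer would, in place of code of your own. Each camera call takes 0.05 s, during which the arm holds its last target.

## Working session

There is one attempt and no reset: what is moved stays moved. The work goes in short steps, each a Python script; the robot and the scene stay as the last script left them, time stands still between calls to the robot, and variables do not carry over. Pictures are saved under pics/ and viewed, and the job is handed in when it is done.

```bash
mkdir -p pics; ls; python3 - <<'E'
from workcell import r, optics
import cv2, numpy as np
for n in ("scene","top"):
    im,d=optics.get_image(n); cv2.imwrite(f"pics/{n}0.png",im[:,:,::-1]); np.savez(f"{n}0.npz",im=im,d=d)
    print(n,optics.camera_model(n))
print(optics.camera_model("wrist"))
print(r.read_state(), r.tip_extent)
E
```

```text
pics
scene {'K': array([[395.38022938,   0.        , 282.09029117],
       [  0.        , 395.38022938, 206.82270647],
       [  0.        ,   0.        ,   1.        ]]), 'k1': -0.012969438437990642, 'R': array([[-0.51325534,  0.85813941, -0.01287318],
       [ 0.53106611,  0.30577747, -0.79023346],
       [-0.67419415, -0.41242805, -0.61267067]]), 't': array([ 0.29159666, -0.22529481,  1.38514912])}
top {'K': array([[391.46196043,   0.        , 280.82513417],
       [  0.        , 391.46196043, 214.32216673],
       [  0.        ,   0.        ,   1.        ]]), 'k1': -0.06922467795963771, 'R': array([[-0.02241786, -0.99973106, -0.00593706],
       [-0.98102593,  0.02314155, -0.19249053],
       [ 0.19257615,  0.00150918, -0.98128087]]), 't': array([0.01539126, 0.54202217, 0.9036474 ])}
{'K': array([[347.50899712,   0.        , 282.97369627],
       [  0.        , 347.50899712, 208.90860853],
       [  0.        ,   0.        ,   1.        ]]), 'k1': -0.001079375641153734, 'tool_from_camera': array([[-1.19772002e-03, -9.65937064e-01, -2.58774332e-01,
         6.59755851e-02],
      
[... 239 characters left out ...]
000e+00]])}
{'time_s': 0.1, 'joint_positions': array([-1.42098491e+00,  3.42664587e-01,  1.52488988e+00, -2.51194246e-05,
        1.27541546e+00, -1.46000258e-01]), 'dq': array([-0.00239078, -0.00168154, -0.00336045, -0.00123137,  0.00175656,
       -0.00060286]), 'tau': array([ 1.91199419e-03, -4.34446478e+01, -2.46489483e+01, -1.11475138e-04,
        4.70195169e-03, -2.46791797e-05]), 'eef_pos': array([ 0.15301315, -0.50187867,  0.25570048]), 'eef_rot': array([ 9.89081083e-01,  1.47370746e-01, -1.33254777e-05, -6.88613820e-04]), 'contact_force': array([ 0.26824681,  0.19985418, -0.89468609]), 'torque': array([ 0.01421833, -0.04550689, -0.00821641]), 'grip_width': 0.08516705358571744} 0.025
```

View pics/top0.png

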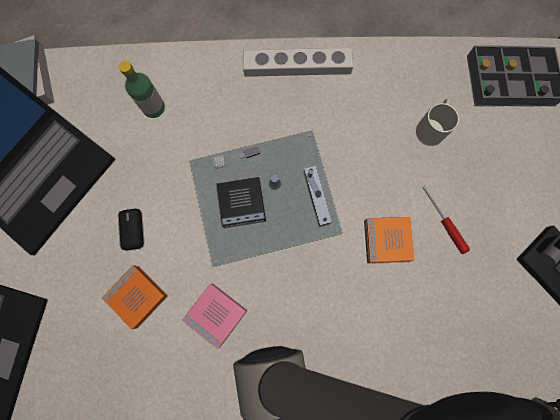

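View pics/scene0.png

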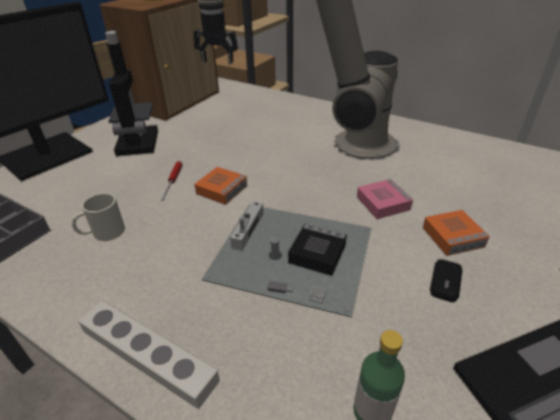

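The candidates for the computer in the top view are the black box with a metal strip (241,202), the orange boxes (135,297) and (389,240), the pink box (215,315), the mouse (131,229) and the laptop parts. I choose the black box on the board at (241,202). The post is at about (275,182), the bar at (318,195), the heat sink at (219,160) and the adapter at (250,153). Next I'll check the choice in a close crop.

```bash
python3 - <<'E'
import cv2, numpy as np
im=np.load("top0.npz")["im"][115:280,180:350,::-1]
cv2.imwrite("pics/top0c.png",cv2.resize(im,None,fx=3.5,fy=3.5,interpolation=cv2.INTER_CUBIC))
E
```

```text
(no output)
```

View pics/top0c.png

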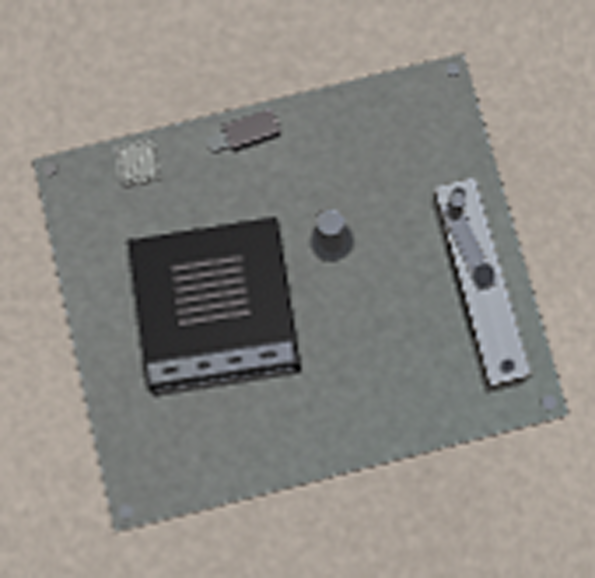

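The crop confirms the black box, with its socket strip along the edge nearest the robot. Now to measure it.

```bash
cat > h.py <<'E'
import cv2, numpy as np
from workcell import r, optics, command_gripper
from scipy.spatial.transform import Rotation as Ro
def ray(name,uv,pose=None):
    m=optics.camera_model(name)
    p=cv2.undistortPoints(np.asarray(uv,float).reshape(-1,1,2),m["K"],np.array([m["k1"],0,0,0.]))[:,0]
    d=np.c_[p,np.ones(len(p))]
    if name=="wrist":
        T=m["tool_from_camera"]; pos,q=pose; R=Ro.from_quat(q).as_matrix()
        return R@T[:3,3]+pos,(R@T[:3,:3]@d.T).T
    return -m["R"].T@m["t"],d@m["R"]
def onz(name,uv,z,pose=None):
    o,d=ray(name,uv,pose); return o+d*((z-o[2])/d[:,2])[:,None]
E
python3 - <<'E'
from h import *
f=lambda L:np.array(L,float)/3.5+np.array([180,115])-0.36
z=np.load("top0.npz"); d=z["d"]; im=z["im"]
c=onz("top",f([(33,160),(463,57),(568,412),(115,530)]),0.006)
print("board",c, [np.linalg.norm(c[i]-c[(i+1)%4]) for i in range(4)])
c=onz("top",f([(129,240),(276,218),(300,364),(147,354)]),0.044) # lid corners TL TR
c=onz("top",f([(129,240),(276,218),(298,360),(150,378)]),0.044)
print("comp",c, [np.linalg.norm(c[i]-c[(i+1)%4]) for i in range(4)],c.mean(0))
print("post",onz("top",f([(331,222)]),0.056))
c=onz("top",f([(436,192),(473,180),(527,373),(492,384)]),0.044); print("bar",c,[np.linalg.norm(c[i]-c[(i+1)%4]) for i in range(4)])
print("pivot",onz("top",f([(484,272)]),0.0575),"pin",onz("top",f([(458,191)]),0.0875))
E
```

```text
board [[ 0.70305866  0.24317074  0.006     ]
 [ 0.77757793 -0.085611    0.006     ]
 [ 0.50099862 -0.15135078  0.006     ]
 [ 0.42308932  0.17745997  0.006     ]] [np.float64(0.33712098281047304), np.float64(0.2842847666703074), np.float64(0.33791473930349153), np.float64(0.28757736353472285)]
comp [[0.62741147 0.16277749 0.044     ]
 [0.64111963 0.0569471  0.044     ]
 [0.53690705 0.04261225 0.044     ]
 [0.52646775 0.14694313 0.044     ]] [np.float64(0.10671449898941318), np.float64(0.10519387248445697), np.float64(0.10485184926689807), np.float64(0.10217808280690364)] [0.58297648 0.10231999 0.044     ]
post [[0.63362115 0.01726966 0.056     ]]
bar [[ 0.65783326 -0.05866948  0.044     ]
 [ 0.6662691  -0.08572614  0.044     ]
 [ 0.52382554 -0.11804119  0.044     ]
 [ 0.51658358 -0.09311784  0.044     ]] [np.float64(0.028341246992762505), np.float64(0.14606309711527138), np.float64(0.02595417429194116), np.float64(0.14538968107733466)]
pivot [[ 0.59415946 -0.08949721  0.0575    ]] pin [[ 0.64443308 -0.07107356  0.0875    ]]
```

```bash
cat >> h.py <<'E'
def down(psi): return (Ro.from_euler('z',psi)*Ro.from_quat([1,0,0,0])).as_quat()
def snap(tag):
    s=r.read_state(); im,d=optics.get_image("wrist"); cv2.imwrite(f"pics/{tag}.png",im[:,:,::-1])
    np.savez(tag+".npz",im=im,d=d,pos=s["eef_pos"],q=s["eef_rot"]); return im,(s["eef_pos"],s["eef_rot"])
E
python3 - <<'E'
from h import *
r.reach([0.60,0.045,0.36],down(0.23))
r.hold(0.2)
snap("w1"); s=r.read_state(); print(s["time_s"],s["joint_positions"],s["eef_pos"])
E
```

```text
2.8833 [-5.33106762e-02  4.40335602e-01  1.09334041e+00 -5.16187999e-06
  1.60808485e+00  1.28829685e+00] [0.60000301 0.0444903  0.35993258]
```

View pics/w1.png

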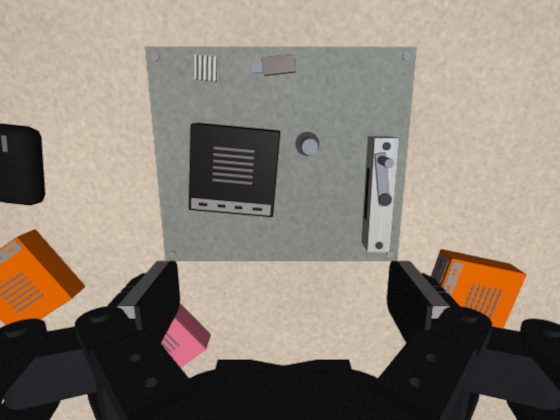

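The wrist view shows the computer's lid corners at about (191,124), (279,131), (272,217) and (189,209), with its strip at the bottom. The post top is at (310,147), the bar runs from (385,138) to (380,250), the latch pivot is at (385,199) and the pin top at about (389,163).

```bash
python3 - <<'E'
import cv2, numpy as np
im=np.load("w1.npz")["im"][:,:,::-1]
a=cv2.resize(im[110:260,170:420],None,fx=3.2,fy=3.2,interpolation=cv2.INTER_CUBIC)
cv2.imwrite("pics/w1c.png",a)
E
```

```text
(no output)
```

View pics/w1c.png

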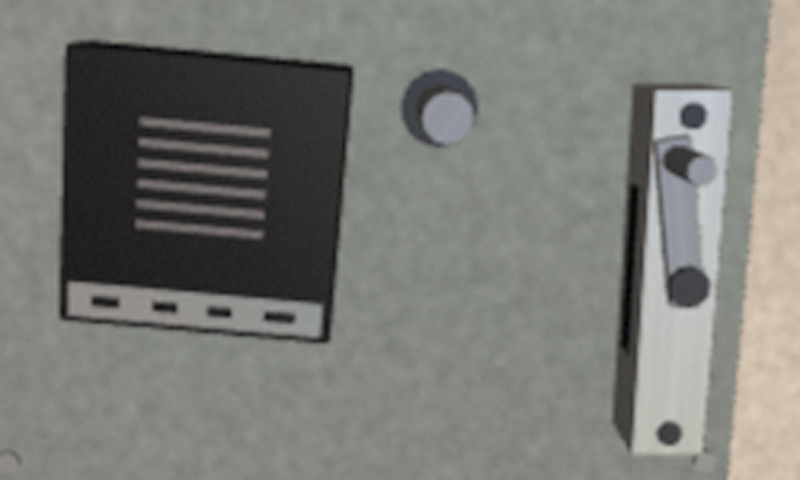

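```bash
cat > dock.py <<'E'
import numpy as np
E
python3 - <<'E'
from h import *
z=np.load("w1.npz"); pose=(z["pos"],z["q"])
g=lambda L:(np.array(L,float)+.5)/3.2-.5+np.array([170,110])
w=lambda L,h:onz("wrist",L,h,pose)
n=lambda c:np.round([np.linalg.norm(c[i]-c[(i+1)%4]) for i in range(4)],4)
c=w([(148,47),(416,47),(400,261),(166,261)],.006); print("board",c.round(4)[:,:2],n(c))
for a,b in((0,1),(3,2)): e=c[b]-c[a]; print("yaw",np.arctan2(e[1],e[0])+np.pi/2)
for a,b in((3,0),(2,1)): e=c[b]-c[a]; print("yaw",np.arctan2(e[1],e[0]))
c=w(g([(66,47),(350,68),(327,341),(63,318)]),.044); print("comp",c.round(4)[:,:2],n(c),c.mean(0).round(4))
for a,b in((0,1),(3,2)): e=c[b]-c[a]; print("cyaw",np.arctan2(e[1],e[0]))
for a,b in((3,0),(2,1)): e=c[b]-c[a]; print("cyaw",np.arctan2(e[1],e[0])-np.pi/2)
c=w(g([(654,90),(732,90),(706,452),(633,454)]),.044); print("bar",c.round(4)[:,:2],n(c),(c[0]+c[3])[:2]/2)
print("post",w(g([(447,117)]),.056), "pivot",w(g([(688,286)]),.0575),"pin",w(g([(702,168)]),.0875))
E
```

```text
board [[ 0.7068  0.2433]
 [ 0.7825 -0.083 ]
 [ 0.5026 -0.1531]
 [ 0.4252  0.1807]] [0.3349 0.2885 0.3427 0.2885]
yaw 0.22787268070545608
yaw 0.22778843129432302
yaw 0.21880363687462198
yaw 0.2456032554228778
comp [[0.6288 0.1675]
 [0.6456 0.0609]
 [0.5379 0.0458]
 [0.5233 0.1518]] [0.1079 0.1087 0.107  0.1067] [0.5839 0.1065 0.044 ]
cyaw -1.4151246282820054
cyaw -1.4335074889706414
cyaw -1.4231560386083622
cyaw -1.4319138868845522
bar [[ 0.6638 -0.0543]
 [ 0.6706 -0.0834]
 [ 0.5266 -0.1188]
 [ 0.5188 -0.0893]] [0.0299 0.1483 0.0304 0.1492] [ 0.59133411 -0.07182518]
post [[0.63681166 0.02148729 0.056     ]] pivot [[ 0.59520478 -0.08542318  0.0575    ]] pin [[ 0.6419199  -0.06706335  0.0875    ]]
```

```bash
python3 - <<'E'
from h import *
r.reach([0.56,0.045,0.36],down(0.23+np.pi))
r.hold(0.2)
im,p=snap("w2"); s=r.read_state(); print(s["time_s"],s["joint_positions"],s["eef_pos"])
m=optics.camera_model("wrist"); T=m["tool_from_camera"]
# rough predicted pixels of post and box
for X in ([.635,.0194,.056],[.584,.105,.044],[.595,-.087,.0575]):
    R=Ro.from_quat(p[1]).as_matrix(); t=R.T@(np.array(X)-p[0]); c=T[:3,:3].T@(t-T[:3,3]); u=m["K"]@(c/c[2]); print(u)
E
```

```text
5.7833 [-5.62219205e-02  3.57781232e-01  1.21848838e+00  1.58535179e-05
  1.56539857e+00 -1.85693426e+00] [0.56000157 0.04500791 0.35996851]
[249.29116665 223.3194684    1.        ]
[323.6509706  197.96166353   1.        ]
[170.34254208 174.28821536   1.        ]
```

View pics/w2.png

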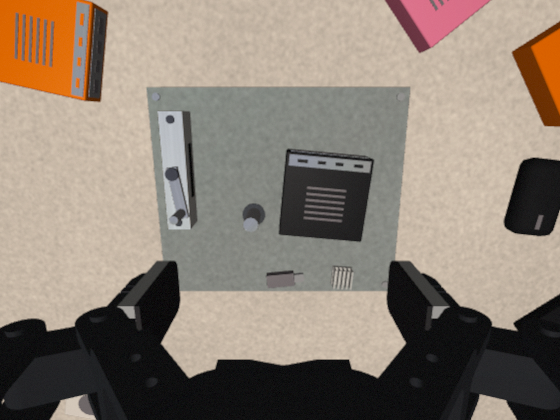

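The opposite wrist view shows the box lid at about (289,151)-(372,159)-(361,240)-(279,234), the post top at (251,224), the pivot cap at (172,174) and the bar from (159,111) to (190,229).

```bash
python3 - <<'E'
import cv2, numpy as np
im=np.load("w2.npz")["im"][:,:,::-1]
cv2.imwrite("pics/w2c.png",cv2.resize(im[100:250,145:395],None,fx=3.2,fy=3.2,interpolation=cv2.INTER_CUBIC))
E
```

```text
(no output)
```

View pics/w2c.png

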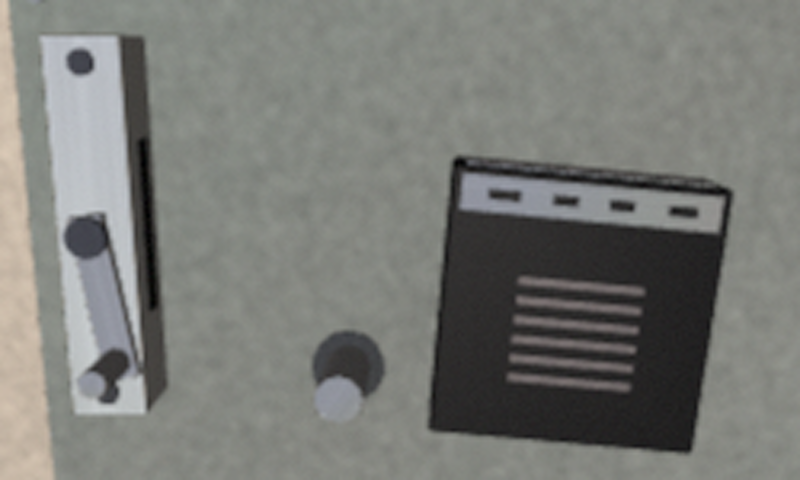

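```bash
python3 - <<'E'
from h import *
z=np.load("w2.npz"); pose=(z["pos"],z["q"])
g=lambda L:(np.array(L,float)+.5)/3.2-.5+np.array([145,100])
w=lambda L,h:onz("wrist",L,h,pose)
n=lambda c:np.round([np.linalg.norm(c[i]-c[(i+1)%4]) for i in range(4)],4)
c=w([(148.5,87),(409,87),(396,290),(164,290)],.006); print("board",c.round(4)[:,:2],n(c))
c=w(g([(690,452),(430,429),(457,166),(729,191)]),.044); print("comp",c.round(4)[:,:2],n(c),c.mean(0).round(4))
for a,b in((0,1),(3,2)): e=c[b]-c[a]; print("cyaw",np.arctan2(e[1],e[0]))
for a,b in((3,0),(2,1)): e=c[b]-c[a]; print("cyaw",np.arctan2(e[1],e[0])-np.pi/2)
c=w(g([(147,412),(76,414),(40,37),(120,36)]),.044); print("bar",c.round(4)[:,:2],n(c),(c[0]+c[3])[:2]/2)
e=c[0]-c[3];print("byaw",np.arctan2(e[1],e[0]))
print("post",w(g([(337,399)]),.056), "pivot",w(g([(86,238)]),.0575),"pin",w(g([(94,384)]),.0875))
E
```

```text
board [[ 0.5011 -0.1453]
 [ 0.4252  0.1808]
 [ 0.7041  0.2535]
 [ 0.783  -0.0854]] [0.3348 0.2882 0.3479 0.2882]
comp [[0.6295 0.1673]
 [0.6441 0.0601]
 [0.5371 0.0463]
 [0.5225 0.1515]] [0.1081 0.1079 0.1063 0.1082] [0.5833 0.1063 0.044 ]
cyaw -1.4352523374550141
cyaw -1.4329281448843603
cyaw -1.4250864099341058
cyaw -1.4419959334140076
bar [[ 0.6632 -0.0545]
 [ 0.6707 -0.0828]
 [ 0.5258 -0.1173]
 [ 0.5187 -0.0881]] [0.0292 0.1489 0.0301 0.1484] [ 0.59095873 -0.07133456]
byaw 0.22816832887952365
post [[0.63614117 0.0205147  0.056     ]] pivot [[ 0.59435621 -0.08565088  0.0575    ]] pin [[ 0.64027029 -0.06659224  0.0875    ]]
```

```bash
cat >> h.py <<'E'
YAW=0.229; DOCK=np.array([0.5913,-0.0717])
def rot(t): return np.array([[np.cos(t),-np.sin(t)],[np.sin(t),np.cos(t)]])
def d2w(p): return DOCK+rot(YAW)@np.asarray(p)
def w2d(p): return rot(YAW).T@(np.asarray(p)[:2]-DOCK)
P=np.array([.065,.080])
def cage(C,th,w,out=0.,dphi=0.):
    """tcp xy (world), psi for box pose (dock frame) caging its (-x,+y) corner; out = distance back along the corner diagonal"""
    psi=th+3*np.pi/4
    K=np.asarray(C)+rot(th)@np.array([-.055,.055])
    t=K-(w/2-.011-out)*np.array([np.cos(psi),np.sin(psi)])
    return d2w(t),psi+YAW
def boxC(th,s,press=0.): return P+rot(th)@np.array([-.065+press,-s])
E
python3 - <<'E'
from h import *
z=np.load("w1.npz"); pose=(z["pos"],z["q"])
C0=w2d([.5836,.1064]); th0=-1.430-YAW; print(C0,th0)
hs=onz("wrist",[(206,68)],.024,pose); ad=onz("wrist",[(279,66)],.018,pose)
xy,psi=cage(C0,th0,.08,.008); print("tcp",xy,psi)
for nm,q in(("hs",hs[0]),("ad",ad[0])):
    print(nm,q,"tool frame",rot(psi).T@(q[:2]-xy))
for th,s in((th0,.04),(-1.2,.035),(-.8,.03),(-.4,.025),(0,.02),(0,.025)):
    xy,psi=cage(boxC(th,s),th,.08); print(th,xy,psi, r.solve_ik([*xy,.037],down(psi)))
E
```

```text
[0.03293038 0.17519843] -1.659
tcp [0.61771903 0.15178787] 0.9261944901923448
hs [0.69687401 0.16231498 0.024     ] tool frame [ 0.05597739 -0.05694614]
ad [0.7199276  0.07633795 0.018     ] tool frame [ 0.00110504 -0.12703567]
-1.659 [0.61702905 0.11870344] 0.9261944901923448 [ 6.81658847e-02  7.57929680e-01  1.45663318e+00 -4.44089210e-16
  9.27029797e-01  7.12767721e-01]
-1.2 [0.57986329 0.10280838] 1.385194490192345 [ 4.53754991e-02  7.03101073e-01  1.58100164e+00 -4.44089210e-16
  8.57489938e-01  2.30977336e-01]
-0.8 [0.55516136 0.07852158] 1.7851944901923449 [ 3.82054145e-03  6.65794952e-01  1.66611020e+00 -4.44089210e-16
  8.09687502e-01 -2.10577622e-01]
-0.4 [0.54001557 0.04725285] 2.185194490192345 [-5.41292297e-02  6.41966129e-01  1.72074082e+00 -4.44089210e-16
  7.78885702e-01 -6.68527393e-01]
0 [0.53625613 0.01249679] 2.585194490192345 [-1.19617031e-01  6.34809505e-01  1.73719607e+00 -4.44089210e-16
  7.69587076e-01 -1.13401519e+00]
0 [0.53739115 0.00762732] 2.585194490192345 [-1.28444900e-01  6.36121109e-01  1.73417853e+00 -4.44089210e-16
  7.71293016e-01 -1.14284306e+00]
```

```bash
python3 - <<'E'
from h import *
C0=w2d([.5836,.1064]); th0=-1.430-YAW
command_gripper(.08); print(r.read_state()["grip_width"])
xy,psi=cage(C0,th0,.08,.008)
r.reach([*xy,.12],down(psi))
print(r.move_straight([*xy,.037],speed=.06,max_force=8))
s=r.read_state(); print(s["time_s"],s["eef_pos"],s["contact_force"])
snap("w3")
im,d=optics.get_image("top"); np.savez("top3.npz",im=im)
cv2.imwrite("pics/top3.png",cv2.resize(im[115:280,160:350,::-1],None,fx=3.5,fy=3.5,interpolation=cv2.INTER_CUBIC))
E
```

```text
0.08041266148883072
False
9.7833 [0.61799083 0.1518396  0.03746229] [ 0.35255632 -0.090905   -0.38856012]
```

View pics/w3.png

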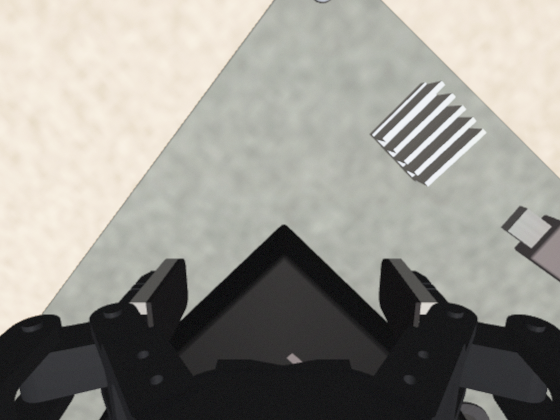

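View pics/top3.png

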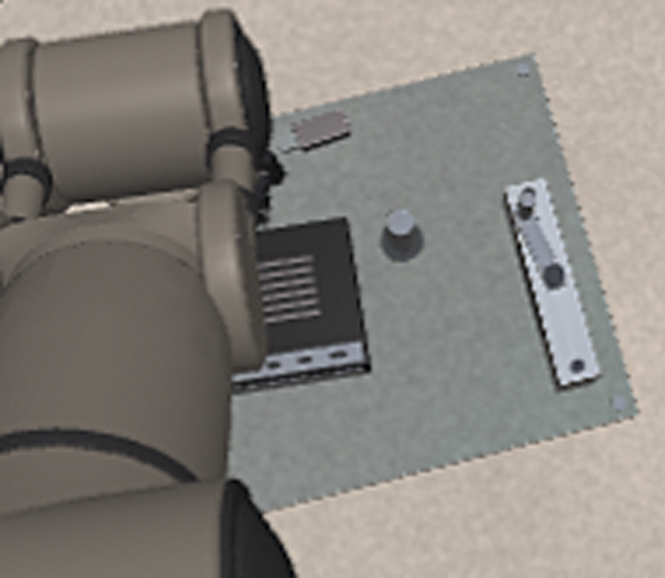

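The wrist view shows the box corner at (284,226), centred between the two fingers at about x=185 and x=382. The heat sink at (428,130) is clear and nothing has moved. Next I push it to the post.

```bash
python3 - <<'E'
from h import *
C0=w2d([.5836,.1064]); th0=-1.430-YAW
f=lambda:(lambda s:print(round(s["time_s"],2),s["eef_pos"].round(4),s["contact_force"].round(2)))(r.read_state())
xy,psi=cage(C0,th0,.08,0); print(r.move_straight([*xy,.037],speed=.04,max_force=10)); f()
s=(rot(th0).T@(P-C0))[1]; print("s",s)
for pr in (-.012,0.0):
    xy,psi=cage(boxC(th0,s,pr),th0,.08,0); print(r.move_straight([*xy,.037],speed=.05,max_force=12)); f()
snap("w4")
im,d=optics.get_image("top"); np.savez("top4.npz",im=im)
cv2.imwrite("pics/top4.png",cv2.resize(im[115:280,160:350,::-1],None,fx=3.5,fy=3.5,interpolation=cv2.INTER_CUBIC))
E
```

```text
False
10.23 [0.6128 0.1451 0.0371] [-0.63  0.86  0.11]
s 0.04033091575263887
False
10.68 [0.6152 0.1298 0.037 ] [-0.46 -0.67  1.08]
False
11.07 [0.6168 0.118  0.037 ] [-0.01 -0.05  0.43]
```

View pics/w4.png

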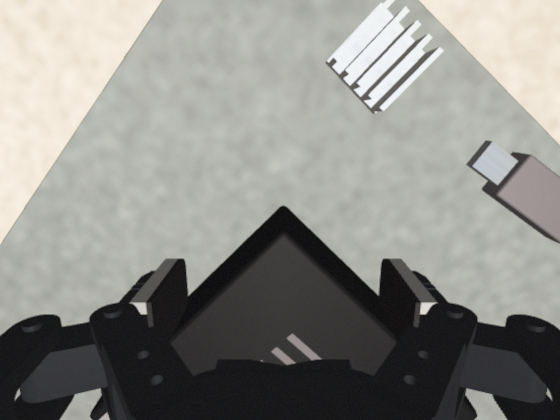

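View pics/top4.png

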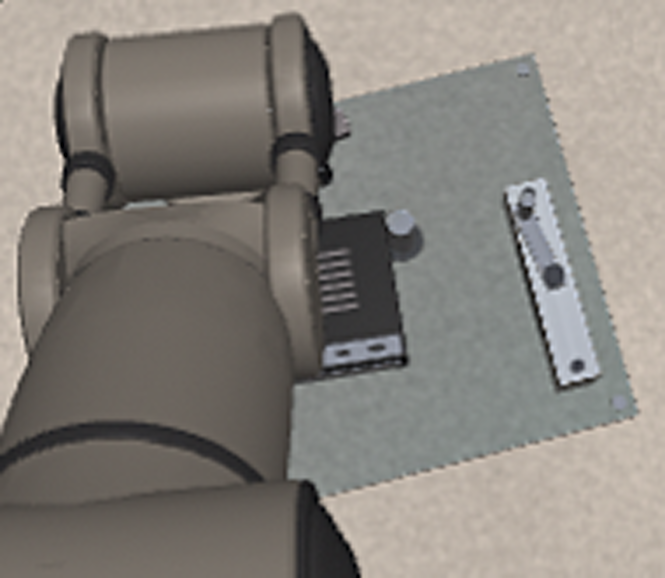

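The box has followed the fingers: its corner is at (284,207) in the wrist view, and its +x face is just at the post (crop 400,225) in the top view. Now the first part of the turn.

```bash
cat >> h.py <<'E'
def turn(t0,t1,s0,s1,n,press=.001,speed=.05,mf=20):
    for k in range(1,n+1):
        th=t0+(t1-t0)*k/n; s=s0+(s1-s0)*k/n
        xy,psi=cage(boxC(th,s,press),th,.08)
        st=r.move_straight([*xy,.037],down(psi),speed=speed,max_force=mf)
        q=r.read_state(); print(round(q["time_s"],2),round(th,2),q["eef_pos"].round(4),q["contact_force"].round(1),st)
        if st: return False
    return True
E
python3 - <<'E'
from h import *
turn(-1.659,-0.8,.0403,.030,6)
snap("w5")
im,d=optics.get_image("top"); np.savez("top5.npz",im=im)
cv2.imwrite("pics/top5.png",cv2.resize(im[115:280,160:350,::-1],None,fx=3.5,fy=3.5,interpolation=cv2.INTER_CUBIC))
im,d=optics.get_image("scene")
cv2.imwrite("pics/scene5.png",cv2.resize(im[190:310,190:390,::-1],None,fx=4,fy=4,interpolation=cv2.INTER_CUBIC))
E
```

```text
11.57 -1.52 [0.6047 0.1145 0.037 ] [-1.9  1.5  0.4] False
11.97 -1.37 [0.5932 0.1097 0.0369] [-2.2  1.6  0.7] False
12.38 -1.23 [0.5823 0.1035 0.0368] [-4.2  2.2  1.8] False
12.78 -1.09 [0.5722 0.096  0.0367] [-5.2  1.5  1.6] False
13.18 -0.94 [0.5631 0.0874 0.0367] [-6.6  1.5  2.2] False
13.57 -0.8 [0.5551 0.0777 0.0367] [-6.4  1.   3.3] False
```

View pics/w5.png

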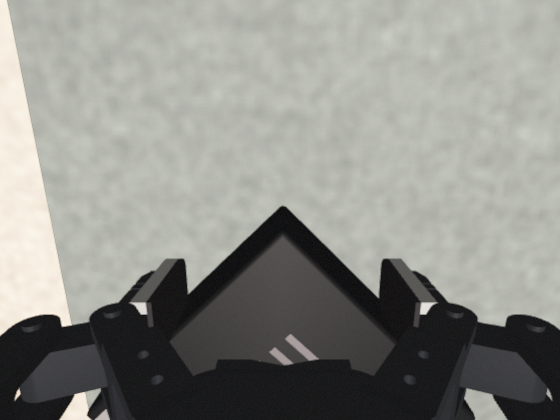

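View pics/top5.png

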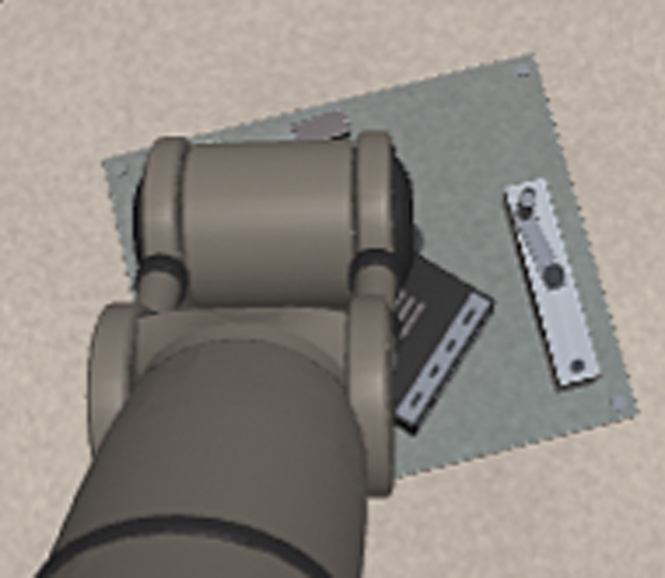

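View pics/scene5.png

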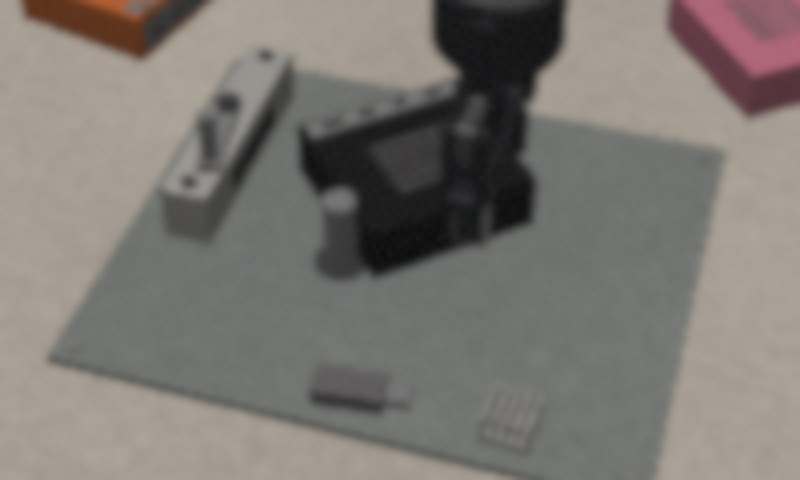

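The cage holds: the corner is still at (284,207), the box bears on the post (scene crop 340,230), and the strip edge now faces toward the bar. I'll finish the turn.

```bash
python3 - <<'E'
from h import *
turn(-0.8,0.0,.030,.0195,6)
snap("w6")
im,d=optics.get_image("top"); np.savez("top6.npz",im=im)
cv2.imwrite("pics/top6.png",cv2.resize(im[115:280,160:350,::-1],None,fx=3.5,fy=3.5,interpolation=cv2.INTER_CUBIC))
im,d=optics.get_image("scene")
cv2.imwrite("pics/scene6.png",cv2.resize(im[190:310,190:390,::-1],None,fx=4,fy=4,interpolation=cv2.INTER_CUBIC))
E
```

```text
14.1 -0.67 [0.5488 0.0679 0.0367] [-8.  -1.2  2.7] False
14.47 -0.53 [0.5437 0.0576 0.0367] [-7.  -1.   3.1] False
14.85 -0.4 [0.5397 0.0467 0.0366] [-7.3 -1.4  3.8] False
15.23 -0.27 [0.5371 0.0354 0.0366] [-8.8 -2.3  3.7] False
15.62 -0.13 [0.5358 0.0239 0.0367] [-7.4 -3.3  3.6] False
16.0 0.0 [0.5357 0.0121 0.0367] [-8.4 -3.8  3.2] False
```

View pics/w6.png

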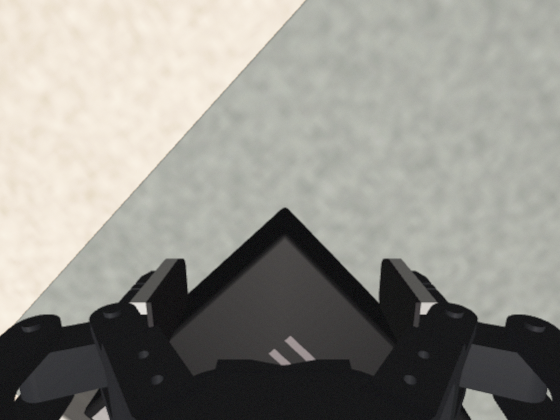

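View pics/top6.png

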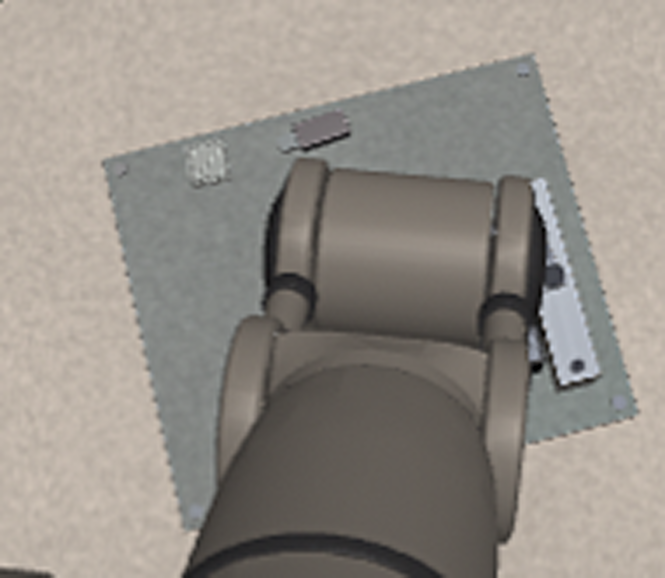

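View pics/scene6.png

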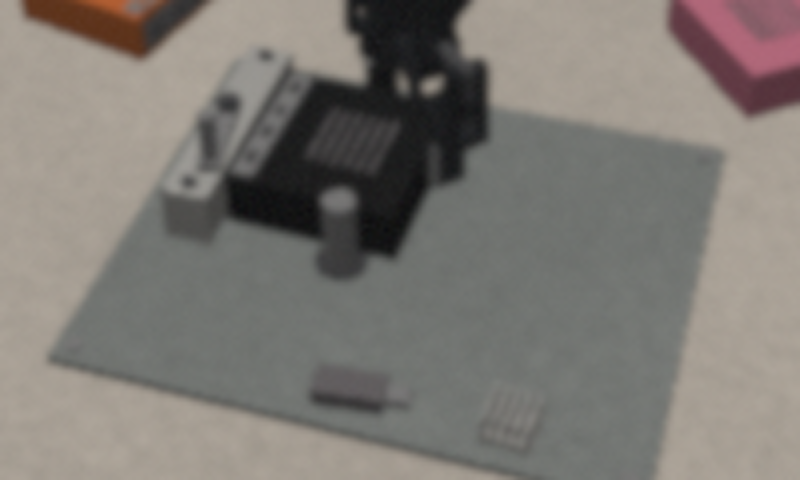

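The box is parallel to the bar, a few mm off it, with its +x side at the post (scene crop 340,220). Now I slide it home with a force stop.

```bash
python3 - <<'E'
from h import *
for s in (.0225,.025,.0265,.028):
    xy,psi=cage(boxC(0,s,.0008),0,.08)
    st=r.move_straight([*xy,.037],down(psi),speed=.025,max_force=10)
    q=r.read_state(); print(round(q["time_s"],2),s,w2d(q["eef_pos"]).round(4),w2d(xy).round(4),q["contact_force"].round(1),st)
    if st: break
r.hold(.3)
snap("w7"); q=r.read_state(); print(q["contact_force"])
E
```

```text
16.42 0.0225 [-0.0346  0.0913] [-0.0337  0.092 ] [-5.7 -1.8  2.7] False
16.67 0.025 [-0.0344  0.0893] [-0.0337  0.0895] [-5.7  0.1  0.8] False
16.92 0.0265 [-0.0345  0.0887] [-0.0337  0.088 ] [-5.9  5.2  1.5] False
17.17 0.028 [-0.0345  0.0884] [-0.0337  0.0865] [-7.5 11.   3.7] False
[-5.86733434 10.88486804  0.84171941]
```

The TCP stalled at dock y≈0.088 with 11 N, so the box is seated against the bar. I'll back off diagonally, lift and check.

```bash
python3 - <<'E'
from h import *
xy,psi=cage([0,.055],0,.08,.016)
r.move_straight([*xy,.037],down(psi),speed=.06)
r.move_straight([*xy,.13],down(psi),speed=.15)
r.reach([0.54,-0.01,0.33],down(YAW+np.pi)); r.hold(.2)
snap("w8"); print(r.read_state()["time_s"])
im=np.load("w8.npz")["im"][:,:,::-1]; cv2.imwrite("pics/w8c.png",cv2.resize(im[60:300,130:430],None,fx=2.5,fy=2.5,interpolation=cv2.INTER_CUBIC))
E
```

```text
19.825
```

View pics/w8c.png

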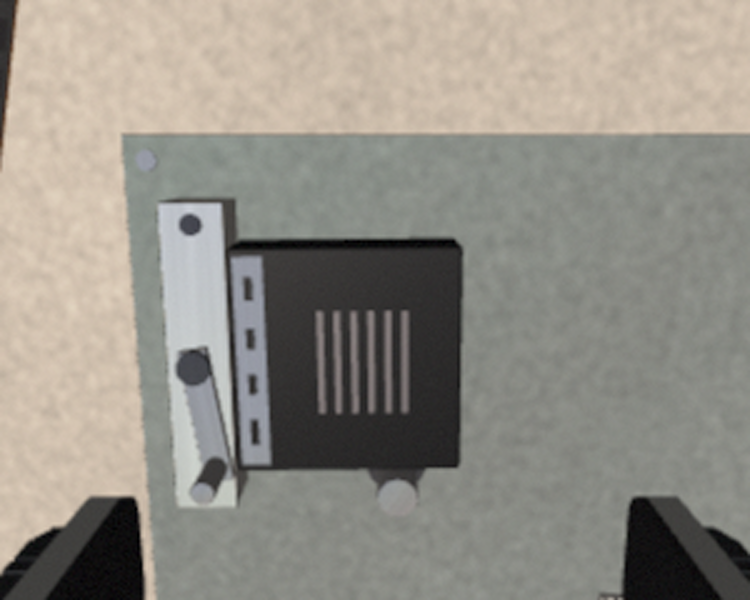

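The box is flush with the bar and touching the post (crop 390,470). Now the numeric check.

```bash
python3 - <<'E'
from h import *
z=np.load("w8.npz"); pose=(z["pos"],z["q"])
g=lambda L:(np.array(L,float)+.5)/2.5-.5+np.array([130,60])
w=lambda L,h:np.array([w2d(x) for x in onz("wrist",g(L),h,pose)])
c=w([(231,251),(461,248),(459,467),(239,467)],.044); print((c*1000).round(1),(c.mean(0)*1000).round(1))
for a,b in((3,2),(0,1)): e=c[b]-c[a]; print("ang",np.arctan2(e[1],e[0])-np.pi/2)
for a,b in((0,3),(1,2)): e=c[b]-c[a]; print("ang",np.arctan2(e[1],e[0]))
print("bar face",w([(222,202),(237,506)],.044)*1000)
print("post",w([(397,497)],.056)*1000,"pivot",w([(193,367)],.0575)*1000,"pin",w([(203,492)],.0875)*1000)
E
```

```text
[[-52.7   3.1]
 [-53.9 109.2]
 [ 53.6 110.5]
 [ 53.4   2.1]] [ 0.1 56.2]
ang -0.0022030471962823928
ang 0.011110838598880735
ang -0.009406694455396476
ang 0.01202164800041842
bar face [[-7.49871625e+01 -7.24878378e-03]
 [ 7.41223852e+01  1.40717951e-01]]
post [[64.39303823 79.73745678]] pivot [[ -0.97965076 -14.62963189]] pin [[48.48291486 -6.74809043]]
```

The computer's centre is at dock (0, 56) mm with a yaw error of about 0.01 rad, and the post and bar check out. The latch pin is at (48.5,-6.7) mm, angle ≈0.16. Next I push it round with the closed fingers.

```bash
python3 - <<'E'
from h import *
def tp(phi,back):
    t=np.array([-np.sin(phi),np.cos(phi)]); p=np.array([0,-.015])+.05*np.array([np.cos(phi),np.sin(phi)])-(.0165+back)*t
    return d2w(p),down(phi+np.pi/2+YAW)
command_gripper(0.0)
Z=.089
xy,q=tp(.16,.014)
r.reach([*xy,.17],q); print(r.move_straight([*xy,Z],q,speed=.1,max_force=8))
print(r.read_state()["grip_width"])
for k,phi in enumerate([.16,.32,.5,.7,.9,1.1,1.3,1.45,1.57,1.62]):
    xy,q=tp(phi,-.0005 if k else .002)
    st=r.move_straight([*xy,Z],q,speed=.05,max_force=8)
    s=r.read_state(); print(round(s["time_s"],2),phi,s["eef_pos"].round(4),s["contact_force"].round(1),st)
    if st: break
E
```

```text
False
1.5109036304781438e-08
23.1 0.16 [ 0.648  -0.084   0.0894] [-1.1  0.5  0.2] False
23.47 0.32 [ 0.6458 -0.0739  0.0891] [ 0.1 -0.5  0.6] False
23.81 0.5 [ 0.6427 -0.0651  0.089 ] [ 0.1 -0.3 -0.4] False
24.17 0.7 [ 0.6376 -0.0561  0.089 ] [ 0.9 -0.7  0.4] False
24.52 0.9 [ 0.6307 -0.0482  0.089 ] [-0.5 -0.3 -0.4] False
24.88 1.1 [ 0.6224 -0.0419  0.0891] [ 0.6 -0.8 -0.1] False
25.24 1.3 [ 0.613  -0.0372  0.0891] [ 0.2 -0.   0.2] False
25.55 1.45 [ 0.6055 -0.0351  0.089 ] [-0.3  0.2 -0.1] False
25.82 1.57 [ 0.5993 -0.0342  0.0891] [ 0.1 -1.1 -0.3] False
26.07 1.62 [ 0.5985 -0.0338  0.0893] [ 7.1  2.3 -3.5] False
```

The end stop was felt, with 7 N at φ≈1.6. I'll back off and look.

```bash
python3 - <<'E'
from h import *
xy=d2w([.055,.035]); q=r.read_state()["eef_rot"]
r.move_straight([*xy,.089],q,speed=.08); r.move_straight([*xy,.16],q,speed=.15)
r.reach([0.54,-0.01,0.33],down(YAW+np.pi)); r.hold(.2)
snap("w9"); print(r.read_state()["time_s"])
im=np.load("w9.npz")["im"][:,:,::-1]; cv2.imwrite("pics/w9c.png",cv2.resize(im[60:300,130:430],None,fx=2.5,fy=2.5,interpolation=cv2.INTER_CUBIC))
im,_=optics.get_image("scene"); cv2.imwrite("pics/scene9.png",im[:,:,::-1])
E
```

```text
28.425
```

View pics/w9c.png

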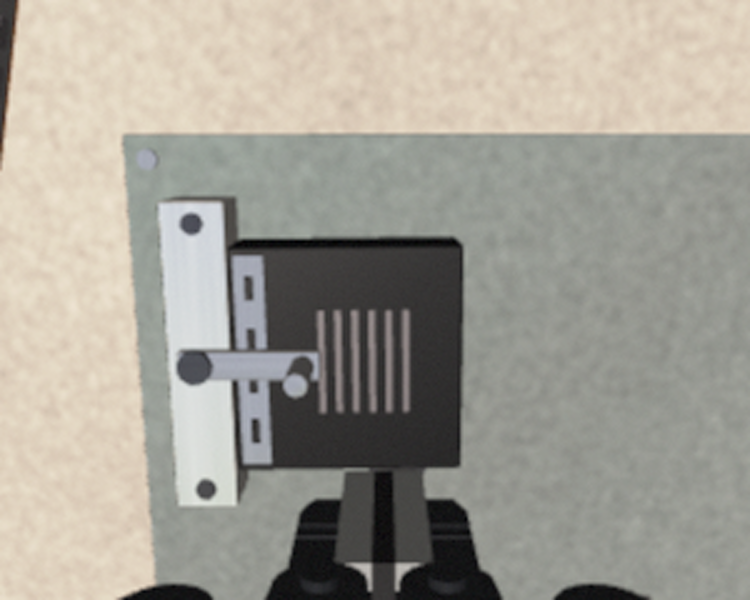

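View pics/scene9.png

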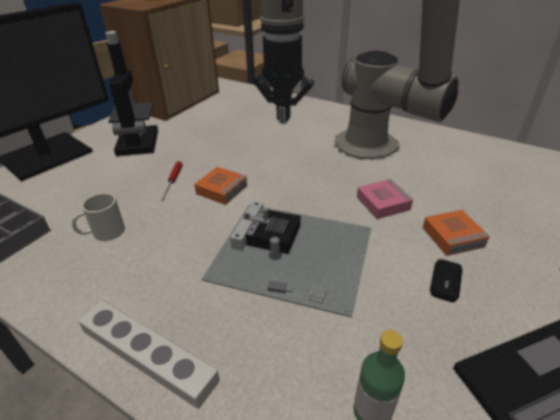

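The latch arm runs from (193,367) to (318,366), square to the bar over the lid. The lid corners are unchanged in the wrist view, and all four bystanders are at their original pixels in the scene view. I'm handing the job in.

```bash
python3 - <<'E'
from h import *
r.hold(.2); print(r.finish_job())
E
```

```text
the job is handed in; nothing more can be done
None
```

I turned the computer against the post, slid it home and closed the latch. I handed the job in at about 29 s of the 72 s; the system gives no verdict.

- **Turn:** I held the computer's rear corner between the open fingers and pushed it onto the post. Then I turned it anticlockwise with the wrist following, at 6–9 N measured on the tool. It stayed on the board throughout.
- **Home position:** I slid it to the bar, where it stopped at about 11 N. The wrist view then put its centre at dock (0, 56) mm, ideally (0, 55), with a yaw error of about 0.01 rad. That leaves the connector side about 1 mm from the bar by camera, within the measuring error.
- **Latch:** I pushed the pin round with the closed fingers until it met the end stop at about 7 N. In the last picture the arm lies square to the bar over the lid, and the computer had not moved.
- **Bystanders:** The heat sink, adapter, screwdriver and mouse are at their starting pixels in the last scene picture.

**Disagreements:** The top camera differed from the wrist camera by 3–4 mm. I used the wrist values because two opposite wrist views agreed to about 1 mm. The lid measured 106–108 mm instead of 110, which I put down to rounded edges. The contact force on the post cannot be read directly, so that step rests on the pictures and the tool force.

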